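# Feel which tea tin holds the loose infuser and seat it in the caddy

## Task

Of the three identical closed tea tins, one holds only the loose steel infuser ball, while the other two are packed tight with pressed tea: pick them up one at a time and rock them gently to feel which one has the ball rolling inside. Ease that tin fully home into the fitted bay of the wooden caddy, and leave the other two standing on the table where they stood. The tins are thin and the bay is snug, so hold and press lightly, never throw a tin about, and disturb nothing else.

Things in the scene. Friction and masses are not known exactly. Their poses are not given: they have to be found in the camera images.
- tin_1: one of three identical closed sheet-metal tins, 120 long (x) x 50 wide (y) x 62 high; origin at the centre of its underside. Slip lid on the top 17 mm, stands out under 1 mm, stays shut. 0.23 to 0.30 kg full; dents if gripped with over 50 N a finger. Tins and caddy start parallel, side by side along y, in any order, at least 45 mm apart
- tin_2: as tin_1. Any two of the tins are filled wall to wall by a brick of tea that cannot shift; the third, a different one each time, holds only a steel infuser ball, 34 mm, 0.13 kg, as heavy as a brick, in the middle at the start. It cannot be seen
- tin_3: as tin_1. In the tin that has it, the ball rolls freely from a few degrees of tilt, up to 40 mm from the middle to either end along x: that shifts the tin's balance by 0.04 to 0.05 N m about its y either way (a brick: 0), and its knock is felt
- caddy: fixed caddy of light wood, 139 (x) x 69 (y) mm, with one open rectangular bay for a tin; in front of it (to -x) a round dish with a lime, which reaches 129 mm from the origin and 57 mm up. Origin: centre of the bay, on the table; x along the bay
- bay (a point): centre of the bay's floor, 6 mm above the table, axes as the caddy's. The bay is 123 (x) x 53 (y) mm, 1.5 mm of play on each side of a tin; walls 8 mm thick, their tops fully rounded (radius 4 mm), 20 mm above the table, so 14 mm deep. A tin fits either way round; home, its underside rests on the bay's floor. The floor is hard: settle the last millimetres under 10 mm/s; over 40 N marks the tin
- kitchen_timer: white square kitchen timer with a red dial, 63 x 63 x 44; loose bystander, leave it alone. Origin at the centre of its underside
- matchbox: matchbox lying flat, 36 x 52 x 15; loose bystander, leave it alone. Origin at the centre of its underside
- spice_jar: spice jar with a yellow lid, 45 mm across, 100 high; loose bystander, leave it alone. Origin at the centre of its underside
- salt_shaker: glass salt shaker with a grey top, 44 mm across, 90 high; loose bystander, leave it alone. Origin at the centre of its underside

How it is judged:
By the outcome, as a careful person would: the job done as asked, in the order asked, and still so for the second after the job is handed in, with the robot touching nothing.
It also fails if it takes over 72 s, if anything falls off the work surface, if the arm or the gripper's body presses on something with over 40 N, if the wrist force passes 120 N, or if a joint passes its speed limit or range.

## Robot

A 7-joint arm with a two-finger parallel gripper is mounted at the origin on the work surface; the furniture and walls round the work are solid. World frame = base frame: x ahead of the robot, y to its left, z up, the work surface at z = 0. Lengths are in mm, angles in rad, forces in N, time in s.
With the tool pointing down it reaches from about 425 to 875 mm from the base axis. Payload 8.4 kg.
Tool frame: the origin (TCP) lies at the very end of the fingers, on their centre line; the grasp point (between the pads) lies r.pinch_z behind it (r.pinch_z is the distance from the TCP to the grasp point, in mm); z points along the fingers, y is the line along which they close (so a half turn about z gives the same grasp; the last joint's range is limited). The gripper opens to 85 mm and grips with 20 to 120 N. Pads are 22 mm wide; open, the fingers measure 114 mm over their backs; the gripper's body (76 mm by 85 mm) begins 54 mm behind the grasp point. The pads swing forward as they close: fully open they stand 13 mm farther back than shut.
Start: joints at [-1.333, 0.333, 0.04, 1.465, -0.013, 1.343, -0.059], TCP at [214.805, 613.452, 231.308] pointing down, gripper open.
Joint ranges: [-2.58, 2.58], [-0.38, 2.09], [-1.3, 1.39], [0.25, 2.4], [-1.5, 4.64], [0.08, 2.09], [-2.65, 2.65]. Speed limits (rad/s): [2.22, 2.22, 2.79, 2.79, 3.14, 3.14, 3.14].

## Interface

Orientations are given as [roll, pitch, yaw] about the fixed x, y, z axes, in that order (R = Rz(yaw) Ry(pitch) Rx(roll)).
In Python, from plant import r gives the robot as it stands.
- The arm moves only by the tool step_arm, never from a script. Its argument "series" is a list of rows, each a list of 5 numbers: the opening, from 0 (shut) to 1 (fully open), then the shift along the tool's x, y, z in cm, then the turn about the tool's z in degrees. A call has exactly 10 rows; each row shifts and turns the commanded pose from where the row before left it, along the tool's axes as they then stand; what a row does not reach is not made up. A row lasts 1/12 s, in which the tool goes at most 41.7 mm and 7.16 degrees, less where a joint would pass 70% of its speed; a pose out of reach is approached as far as the arm can. A call with a gripper value outside its range is refused whole. The fingers move at their own pace and stop on an object; "force" is the grip in N (left out, the last holds). Time passes only in rows, so rows that do not move let the fingers close, or fill a call up. It gives the time, the measured TCP pose, the force, the opening and the grip force at its end, in the units of the state.
- r.get_state(): the state, without advancing time (a new reading comes with each control period).
- r.capture(name): name is "scene" or "top" or "wrist"; returns the picture (480x640x3 uint8, red, green, blue); there is no depth.
- r.get_calibration(name): a dict with "fov_y" (degrees; the focal length in pixels is half the picture's height over the tangent of half this angle, whatever the lens; pixels are square), "cx", "cy" (the principal point, pixels), "world_from_camera" (4x4, takes a point from camera to world coordinates); the wrist camera has in their place "mount" (4x4, takes a point from camera to tool coordinates, whose origin is the TCP and whose axes are the flange's). Camera axes: x right, y up, looking along -z (the intrinsics and any distortion apply to the point x, -y, -z); pixel columns grow to the right and rows downward; lengths in mm; the calibration is good to about 2 mm. A picture is of the moment at which its call begins: read the wrist's pose just before it. get_calibration takes no time and is no camera call.
- r.close_job(): hands the job in; it is judged then, once.
The state is a dict: "t": time; "joint_pos": joint angles; "joint_velocities": joint speeds; "effort": joint torques, N m; "eef_pos": TCP position; "orientation": TCP orientation; "ft_force": force on the tool from outside, world axes, zero at the start; "moment": the same for the moment, N m; "grip_width": opening from 0.0 (shut) to 1.0 (fully open); "finger_force": force on a finger pad.
Only numpy, scipy, OpenCV 4.12 (cv2) and the standard library are available. Lean on these libraries where they do the work, as an engineer would, in place of code of your own. Each camera call takes 0.05 s, during which the arm holds its last target. There are 200 camera calls.

## Working session

There is one attempt and no reset: what is moved stays moved. The work goes in short steps, Python scripts to look and compute and a tool call to move; the robot and the scene stay as the last step left them, time stands still between calls to the robot, and variables do not carry over. Pictures are saved under pics/ and viewed, at most 10 in all, crops included, and the job is handed in when it is done.

Besides the shell and the picture viewer there is one more tool, called by a JSON object that holds its "fn" and its "kwargs", one argument or row to a line. step_arm: Moves the arm, as the interface text tells. Its arguments: {"type":"object","properties":{"series":{"type":"array"},"force":{"type":"number"}},"required":["series"]}

```bash
mkdir -p pics; ls
python3 - <<'E'
from plant import r
import cv2
s=r.get_state(); print({k:s[k] for k in('t','eef_pos','orientation','ft_force','moment','grip_width')}); print(r.pinch_z)
for n in("scene","top","wrist"):
    print(n,r.get_calibration(n))
for n in("scene","top"):
    cv2.imwrite(f"pics/{n}0.png",r.capture(n)[:,:,::-1])
E
```

```text
pics
{'t': 0.0, 'eef_pos': array([214.70125957, 613.01465035, 230.41798876]), 'orientation': array([-3.13994797e+00,  1.34539211e-04,  2.80473096e+00]), 'ft_force': array([0.37990499, 0.753884  , 0.52329317]), 'moment': array([-0.01375603, -0.03037662,  0.02058375]), 'grip_width': 1.0017059025495747}
18.700000000000003
scene {'fov_y': 49.6204303837914, 'cx': 316.95321159369587, 'cy': 251.1035651643112, 'world_from_camera': array([[ 8.90322670e-01,  3.22882663e-01, -3.21048796e-01,
        -3.56218179e+00],
       [-4.55326408e-01,  6.28480512e-01, -6.30626759e-01,
        -8.04265293e+02],
       [-1.84553573e-03,  7.07643294e-01,  7.06567450e-01,
         9.84412026e+02],
       [ 0.00000000e+00,  0.00000000e+00,  0.00000000e+00,
         1.00000000e+00]])}
top {'fov_y': 53.65301566871339, 'cx': 318.5955237686122, 'cy': 242.80547997729067, 'world_from_camera': array([[ 1.36214696e-02,  9.93172555e-01, -1.15856515e-01,
         3.01359315e+02],
       [-9.99825572e-01,  1.20479168e-02, -1.42713887e-02,
         1.25801357e+01],
       [-1.27781219e-02,  1.16030704e-01,  9.93163428e-01,
         1.06463089e+03],
       [ 0.00000000e+00,  0.00000000e+00,  0.00000000e+00,
         1.00000000e+00]])}
wrist {'fov_y': 67.33784328713118, 'cx': 317.30686652335015, 'cy': 241.29391069361947, 'mount': array([[ 4.41383943e-04,  9.54302012e-01,  2.98843563e-01,
         7.69684785e+01],
       [ 9.99999646e-01, -2.07198459e-04, -8.15322500e-04,
         1.48469583e-02],
       [-7.16143977e-04,  2.98843817e-01, -9.54301766e-01,
        -1.42442599e+02],
       [ 0.00000000e+00,  0.00000000e+00,  0.00000000e+00,
         1.00000000e+00]])}
```

View pics/top0.png

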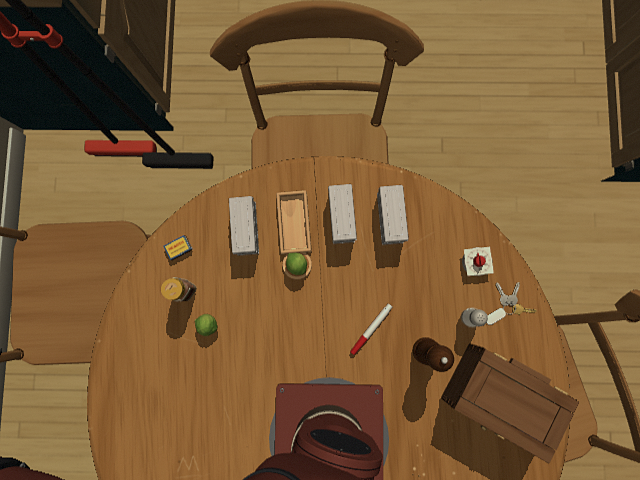

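View pics/scene0.png

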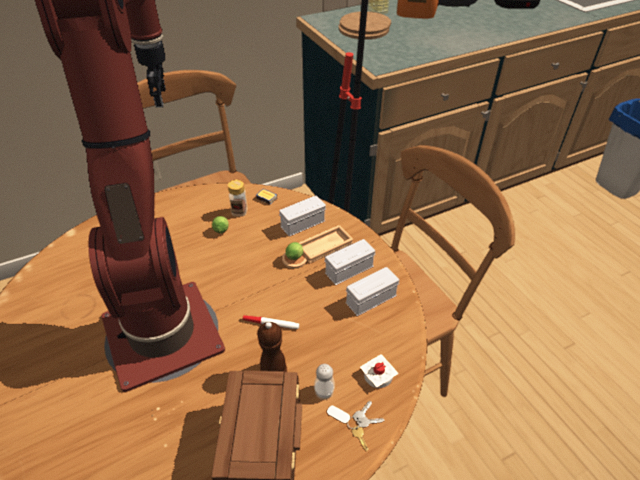

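The top view shows three tins with their tops near (243,222), (342,212) and (393,213), the caddy at (293,222) with the lime at (296,264), and the matchbox, jar, timer and shaker well clear. I'll enlarge the row to read corners.

Run:
```python
import cv2
a=cv2.imread("pics/top0.png")[170:300,220:420]
cv2.imwrite("pics/crop0.png",cv2.resize(a,None,fx=4,fy=4,interpolation=cv2.INTER_CUBIC))
```

```text
(no output)
```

View pics/crop0.png

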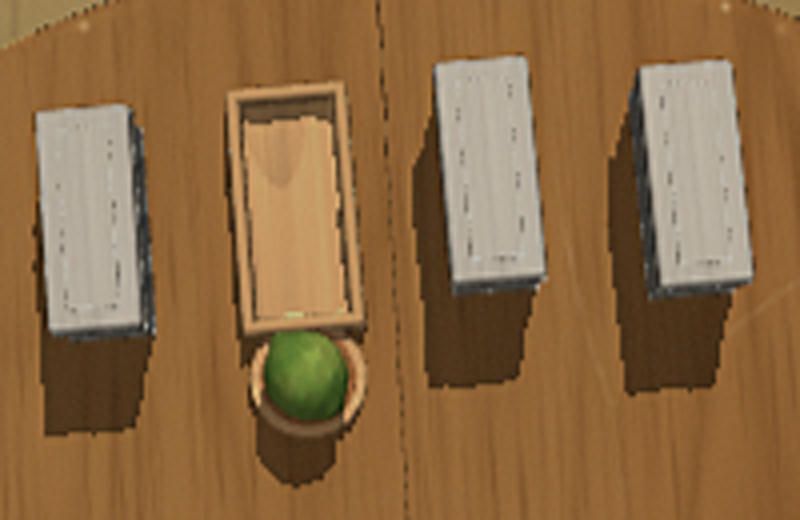

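```bash
cat > h.py <<'E'
from plant import r
import numpy as np, cv2
def ray(n,uv,z,T=None):
    c=r.get_calibration(n); f=240/np.tan(np.radians(c['fov_y']/2))
    T=c['world_from_camera'] if T is None else T
    uv=np.atleast_2d(np.array(uv,float))
    d=np.c_[(uv[:,0]-c['cx'])/f,-(uv[:,1]-c['cy'])/f,-np.ones(len(uv))]@T[:3,:3].T
    return T[:3,3]+d*((z-T[2,3])/d[:,2])[:,None]
def rect(P):  # order: far-left, far-right, near-right, near-left
    c=P.mean(0); L=((P[0]+P[1])-(P[2]+P[3]))/2; W=((P[0]+P[3])-(P[1]+P[2]))/2
    yaw=np.degrees(np.arctan2(L[1],L[0])); yw=np.degrees(np.arctan2(-W[0],W[1]))
    return c.round(1),np.linalg.norm(L).round(1),np.linalg.norm(W).round(1),yaw.round(2),yw.round(2)
E
python3 - <<'E'
from h import *
Q={'A':([(37,113),(128,104),(142,325),(50,333)],62),'cad':([(228,91),(344,83),(363,325),(245,334)],17),
'B':([(435,64),(526,57),(545,275),(454,284)],62),'C':([(640,68),(731,60),(751,280),(659,287)],62)}
for k,(q,z) in Q.items():
    uv=(np.array(q)+.5)/4-.5+[220,170]
    print(k,*rect(ray('top',uv,z)))
E
```

```text
A [456.6 191.7  62. ] 119.8 49.2 5.32 6.04
cad [470.9  84.7  17. ] 137.6 65.6 5.33 4.86
B [485.5 -22.5  62. ] 119.4 48.9 5.34 5.74
C [ 484.7 -132.2   62. ] 119.3 49.1 4.74 5.41
```

Sizes agree (120×50, 139×69), yaw about 5.3° throughout. I'm moving toward tin A (the left one).

{"fn": "step_arm", "kwargs": {
  "series": [
    [1,-1.5,-1.3,0,0],
    [1,-2,-1.7,0,0],
    [1,-2,-1.7,0,0],
    [1,-2,-1.7,0,0],
    [1,-2,-1.7,0,0],
    [1,-2,-1.7,0,0],
    [1,-2,-1.7,0,0],
    [1,-2,-1.7,0,0],
    [1,-2,-1.7,0,0],
    [1,-2,-1.7,0,0]
  ],
  "force": 30
}}

```text
t: 0.93
eef_pos: [344.3, 391.0, 231.0]
orientation: [-3.141, -0.0, 2.805]
ft_force: [1.6, 0.0, 0.0]
grip_width: 0.996
finger_force: 0.0
```

{"fn": "step_arm", "kwargs": {
  "series": [
    [1,-2,-1.7,0,0],
    [1,-2,-1.7,0,0],
    [1,-2,-1.7,0,0],
    [1,-2,-1.7,0,0],
    [1,-2,-1.7,0,0],
    [1,-2,-1.7,0,0],
    [1,-2,-2,0,-6],
    [1,-2,-2,0,-6],
    [1,-1,-1.5,0,-6],
    [1,0,0,0,-6.6]
  ]
}}

```text
t: 1.77
eef_pos: [460.4, 186.2, 231.3]
orientation: [-3.14, 0.0, -3.05]
ft_force: [0.2, 0.2, -0.1]
grip_width: 1.001
finger_force: 0.0
```

```bash
cat >> h.py <<'E'
from scipy.spatial.transform import Rotation as Ro
def wristT(s):
    T=np.eye(4); T[:3,:3]=Ro.from_euler('xyz',s['orientation']).as_matrix(); T[:3,3]=s['eef_pos']
    return T@r.get_calibration('wrist')['mount']
def shot(name):
    s=r.get_state(); im=r.capture('wrist'); cv2.imwrite(f'pics/{name}.png',im[:,:,::-1]); np.save(f'pics/{name}.npy',wristT(s)); return s
E
python3 -c "
from h import *
s=shot('w0');print(s['eef_pos'],np.degrees(s['orientation']),s['moment'],s['ft_force'])"
```

```text
[460.43234019 186.24521118 231.27192472] [-1.79935346e+02  1.65364003e-02 -1.74752563e+02] [ 0.0013237  -0.0220417  -0.02794972] [ 0.21086332  0.18570982 -0.13465181]
```

View pics/w0.png

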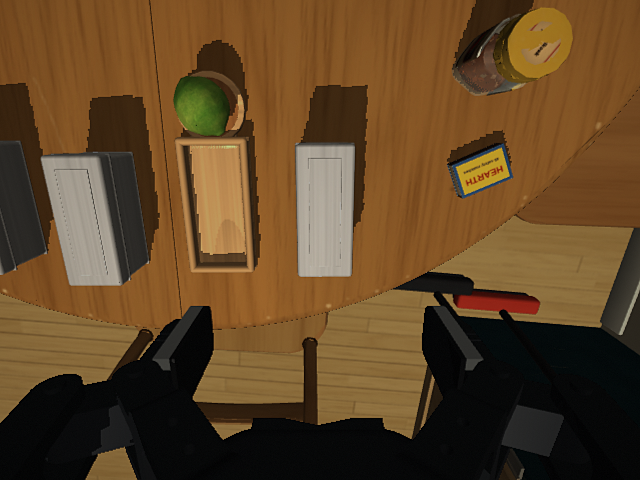

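The wrist view shows tin A's top at (297–354, 143–277) and the caddy's rim at (176,138), (248,138), (253,271), (191,271), with the fingers open at the bottom.

Run:
```python
from h import *
T=np.load('pics/w0.npy')
print(*rect(ray('wrist',[(352,276),(297,276),(297,143),(355,143)],62,T)))
print(*rect(ray('wrist',[(253,270),(191,271),(176,138),(248,138)],17,T)))
```

```text
[454.6 193.   62. ] 120.1 49.9 5.02 5.28
[469.4  86.   17. ] 135.7 67.3 4.75 5.77
```

{"fn": "step_arm", "kwargs": {
  "series": [
    [1,0.2,0.33,2.5,0],
    [1,0.2,0.33,3,0],
    [1,0,0,3,0],
    [1,0,0,3,0],
    [1,0,0,3,0],
    [1,0,0,2.7,0],
    [1,0,0,1.8,0],
    [1,0,0,1,0],
    [1,0,0,0.6,0],
    [1,0,0,0.3,0]
  ]
}}

```text
t: 2.65
eef_pos: [453.9, 197.2, 22.0]
orientation: [-3.141, -0.001, -3.05]
ft_force: [0.5, 0.2, 0.3]
grip_width: 0.997
finger_force: 0.0
```

{"fn": "step_arm", "kwargs": {
  "series": [
    [0.4,0,0,0,0],
    [0.4,0,0,0,0],
    [0.4,0,0,0,0],
    [0.4,0,0,0,0],
    [0.4,0,0,0,0],
    [0.4,0,0,0,0],
    [0.4,0,0,0,0],
    [0.4,0,0,0,0],
    [0.4,0,0,0,0],
    [0.4,0,0,0,0]
  ],
  "force": 30
}}

```text
t: 3.48
eef_pos: [454.9, 197.0, 23.5]
orientation: [3.141, 0.002, -3.05]
ft_force: [-0.6, -2.0, 6.2]
grip_width: 0.582
finger_force: 32.4
```

{"fn": "step_arm", "kwargs": {
  "series": [
    [0.4,0,0,-0.3,0],
    [0.4,0,0,-0.7,0],
    [0.4,0,0,-1,0],
    [0.4,0,0,-1.2,0],
    [0.4,0,0,-1,0],
    [0.4,0,0,-0.6,0],
    [0.4,0,0,-0.2,0],
    [0.4,0,0,0,0],
    [0.4,0,0,0,0],
    [0.4,0,0,0,0]
  ]
}}

```text
t: 4.32
eef_pos: [453.7, 196.7, 71.8]
orientation: [-3.141, -0.001, -3.049]
ft_force: [-1.1, -0.0, -2.4]
grip_width: 0.583
finger_force: 31.7
```

```bash
cat >> h.py <<'E'
def feel():
    M=[];F=[]
    for i in range(4):
        s=r.get_state();M.append(s['moment']);F.append(s['ft_force']);r.capture('top')
    R=Ro.from_euler('xyz',s['orientation']).as_matrix()
    M=np.array(M)@R;F=np.array(F)@R
    print(s['t'].__round__(2),s['eef_pos'].round(1),np.degrees(s['orientation']).round(2),'tool-frame M',M.mean(0).round(4),'sd',M.std(0).round(4),'F',F.mean(0).round(2),s['grip_width'].__round__(3),s['finger_force'])
    print('My',M[:,1].round(3))
E
python3 -c "
from h import *
feel()"
```

```text
4.47 [453.8 196.7  71.8] [-1.7997e+02 -5.0000e-02 -1.7470e+02] tool-frame M [ 0.0007  0.0112 -0.0135] sd [0.0234 0.0185 0.0109] F [ 0.62 -0.04  2.84] 0.577 31.738063618540764
My [-0.008  0.002  0.041  0.01 ]
```

{"fn": "step_arm", "kwargs": {
  "series": [
    [0.4,-0.5,0,0,0],
    [0.4,-1,0,0,0],
    [0.4,-1.5,0,0,0],
    [0.4,-2,0,0,0],
    [0.4,-2.2,0,0,0],
    [0.4,-1.3,0,0,0],
    [0.4,0,0,0,0],
    [0.4,0,0,0,0],
    [0.4,0,0,0,0],
    [0.4,0,0,0,0]
  ]
}}

```text
t: 5.35
eef_pos: [538.2, 204.7, 72.1]
orientation: [-3.142, -0.001, -3.049]
ft_force: [-0.1, -0.4, -2.5]
grip_width: 0.581
finger_force: 31.7
```

```bash
sed -i 's/range(4)/range(6)/' h.py; python3 -c "
from h import *
feel()"
```

```text
5.6 [538.4 204.9  72.5] [ 179.99    0.   -174.68] tool-frame M [ 0.0086  0.0115 -0.0244] sd [0.024  0.0201 0.0352] F [0.34 0.03 2.67] 0.581 31.739491894841194
My [ 0.023  0.009  0.014 -0.03   0.034  0.019]
```

{"fn": "step_arm", "kwargs": {
  "series": [
    [0.4,0.5,0,0,0],
    [0.4,1,0,0,0],
    [0.4,1.5,0,0,0],
    [0.4,2,0,0,0],
    [0.4,2.2,0,0,0],
    [0.4,1.3,0,0,0],
    [0.4,0,0,0,0],
    [0.4,0,0,0,0],
    [0.4,0,0,0,0],
    [0.4,0,0,0,0]
  ]
}}

```text
t: 6.48
eef_pos: [454.7, 197.0, 72.5]
orientation: [3.141, 0.001, -3.049]
ft_force: [-0.4, 0.1, -3.3]
grip_width: 0.582
finger_force: 31.7
```

```bash
python3 -c "
from h import *
feel()"
```

```text
6.73 [454.3 196.8  72.2] [-1.7998e+02 -1.0000e-02 -1.7472e+02] tool-frame M [ 0.0046 -0.0021  0.0062] sd [0.0177 0.0125 0.0178] F [-0.04 -0.07  2.66] 0.58 31.739775091409683
My [-0.026 -0.008  0.003  0.014  0.003  0.001]
```

Tin A shows no shift in balance, so it looks like a brick. Setting it back, with a 4.4 mm correction in y because the grasp nudged it.

{"fn": "step_arm", "kwargs": {
  "series": [
    [0.4,0,-0.15,0.3,0],
    [0.4,0,-0.15,0.8,0],
    [0.4,-0.05,-0.14,1,0],
    [0.4,-0.05,0,1,0],
    [0.4,0,0,0.8,0],
    [0.4,0,0,0.4,0],
    [0.4,0,0,0.25,0],
    [0.4,0,0,0.15,0],
    [0.4,0,0,0.1,0],
    [0.4,0,0,0.08,0]
  ]
}}

```text
t: 7.62
eef_pos: [455.7, 192.8, 23.7]
orientation: [3.141, 0.0, -3.049]
ft_force: [0.4, -0.1, -2.2]
grip_width: 0.583
finger_force: 31.7
```

{"fn": "step_arm", "kwargs": {
  "series": [
    [0.4,0,0,0,0],
    [0.7,0,0,0,0],
    [0.8,0,0,0,0],
    [1,0,0,0,0],
    [1,0,0,0,0],
    [1,0,0,0,0],
    [1,0,0,0,0],
    [1,0,0,-1,0],
    [1,0,0,-2,0],
    [1,0,0,-3,0]
  ]
}}

```text
t: 8.45
eef_pos: [454.0, 191.7, 83.0]
orientation: [-3.139, -0.003, -3.049]
ft_force: [0.0, -0.6, 0.3]
grip_width: 1.002
finger_force: 0.0
```

{"fn": "step_arm", "kwargs": {
  "series": [
    [1,0,0,-2.5,0],
    [1,0,-1.5,-2.5,0],
    [1,-0.1,-2.5,0,0],
    [1,-0.1,-3,0,0],
    [1,-0.1,-3.5,0,0],
    [1,-0.1,-3.5,0,0],
    [1,-0.1,-3.3,0,0],
    [1,-0.1,-2.5,0,0],
    [1,-0.1,-1.3,0,0],
    [1,-0.2,-0.5,0,0]
  ]
}}

```text
t: 9.28
eef_pos: [484.4, -24.4, 134.3]
orientation: [-3.142, 0.001, -3.053]
ft_force: [0.2, -0.0, -0.1]
grip_width: 0.995
finger_force: 0.0
```

```bash
python3 -c "
from h import *
shot('w1');s=r.get_state();print(s['eef_pos'],np.degrees(s['orientation']))"
```

```text
[484.91899254 -23.62733774 134.27386339] [-1.79995993e+02  5.56654784e-02 -1.74870192e+02]
```

View pics/w1.png

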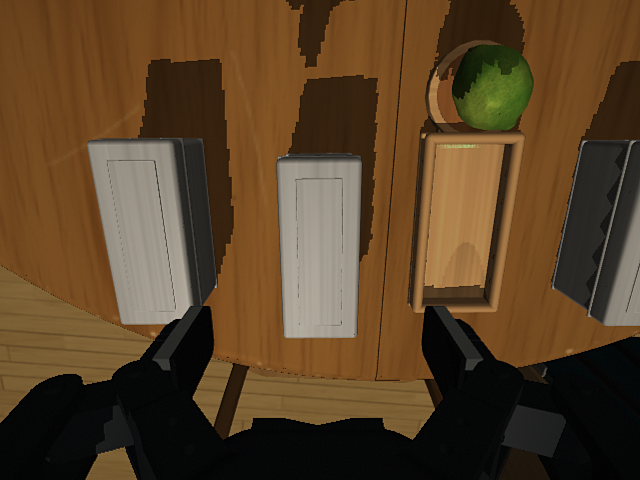

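Wrist view: tin B's top has corners (277,157), (361,155), (356,337), (285,338), and the caddy's rim corners are (424,133), (521,133), (497,311), (410,309).

Run:
```python
from h import *
T=np.load('pics/w1.npy')
print(*rect(ray('wrist',[(356,337),(285,338),(277,157),(361,156)],62,T)))
print(*rect(ray('wrist',[(497,310),(410,309),(424,133),(521,133)],17,T)))
```

```text
[483.3 -22.5  62. ] 120.5 48.6 5.67 5.89
[468.9  83.4  17. ] 135.9 68.5 6.07 4.72
```

{"fn": "step_arm", "kwargs": {
  "series": [
    [1,0.05,0.12,1,0],
    [1,0,0,2,0],
    [1,0,0,2.4,0],
    [1,0,0,2.2,0],
    [1,0,0,1.6,0],
    [1,0,0,1.1,0],
    [1,0,0,0.6,0],
    [1,0,0,0.3,0],
    [0.4,0,0,0,0],
    [0.4,0,0,0,0]
  ]
}}

```text
t: 10.17
eef_pos: [484.3, -20.2, 22.1]
orientation: [3.141, 0.001, -3.049]
ft_force: [0.5, 0.0, 0.2]
grip_width: 0.747
finger_force: 0.0
```

{"fn": "step_arm", "kwargs": {
  "series": [
    [0.4,0,0,0,0],
    [0.4,0,0,0,0],
    [0.4,0,0,0,0],
    [0.4,0,0,0,0],
    [0.4,0,0,0,0],
    [0.4,0,0,0,0],
    [0.4,0,0,0,0],
    [0.4,0,0,-0.3,0],
    [0.4,0,0,-0.7,0],
    [0.4,0,0,-1,0]
  ]
}}

```text
t: 11.0
eef_pos: [483.0, -20.5, 41.6]
orientation: [-3.141, -0.002, -3.049]
ft_force: [0.3, -0.4, -1.7]
grip_width: 0.582
finger_force: 31.6
```

{"fn": "step_arm", "kwargs": {
  "series": [
    [0.4,0,0,-1.2,0],
    [0.4,0,0,-1,0],
    [0.4,0,0,-0.6,0],
    [0.4,0,0,-0.2,0],
    [0.4,-0.5,0,0,0],
    [0.4,-1,0,0,0],
    [0.4,-1.5,0,0,0],
    [0.4,-2,0,0,0],
    [0.4,-2.2,0,0,0],
    [0.4,-1.3,0,0,0]
  ]
}}

```text
t: 11.83
eef_pos: [570.9, -11.9, 70.7]
orientation: [-3.141, 0.0, -3.048]
ft_force: [-0.7, 1.0, -1.6]
grip_width: 0.585
finger_force: 31.7
```

{"fn": "step_arm", "kwargs": {
  "series": [
    [0.4,0,0,0,0],
    [0.4,0,0,0,0],
    [0.4,0,0,0,0],
    [0.4,0,0,0,0],
    [0.4,0,0,0,0],
    [0.4,0,0,0,0],
    [0.4,0,0,0,0],
    [0.4,0,0,0,0],
    [0.4,0,0,0,0],
    [0.4,0,0,0,0]
  ]
}}

```text
t: 12.67
eef_pos: [568.4, -12.6, 71.6]
orientation: [3.141, 0.0, -3.049]
ft_force: [0.6, -0.0, -2.4]
grip_width: 0.58
finger_force: 31.8
```

```bash
python3 -c "
from h import *
feel()"
```

```text
12.92 [568.4 -12.6  71.5] [-180.    -0.  -174.7] tool-frame M [ 0.0011 -0.014  -0.0008] sd [0.0097 0.0347 0.0225] F [-0.24 -0.17  2.66] 0.58 31.77316904067993
My [-0.01  -0.045  0.036 -0.009  0.014 -0.069]
```

{"fn": "step_arm", "kwargs": {
  "series": [
    [0.4,0.5,0,0,0],
    [0.4,1,0,0,0],
    [0.4,1.5,0,0,0],
    [0.4,2,0,0,0],
    [0.4,2.2,0,0,0],
    [0.4,1.3,0,0,0],
    [0.4,0,0,0,0],
    [0.4,0,0,0,0],
    [0.4,0,0,0,0],
    [0.4,0,0,0,0]
  ]
}}

```text
t: 13.8
eef_pos: [484.4, -20.4, 71.7]
orientation: [-3.141, 0.001, -3.049]
ft_force: [0.5, -0.8, -2.5]
grip_width: 0.582
finger_force: 31.9
```

```bash
python3 -c "
from h import *
feel()"
```

```text
14.05 [484.  -20.6  71.4] [-1.7998e+02 -1.0000e-02 -1.7470e+02] tool-frame M [0.0063 0.0047 0.0096] sd [0.0211 0.0266 0.0472] F [-0.14 -0.05  2.02] 0.581 31.870335191488266
My [ 0.021 -0.026  0.055 -0.014 -0.004 -0.003]
```

Tin B shows nothing either. Returning it (−1.8 mm in y) and moving to C for comparison.

{"fn": "step_arm", "kwargs": {
  "series": [
    [0.4,0,-0.1,0.3,0],
    [0.4,0,-0.08,0.8,0],
    [0.4,0,0,1,0],
    [0.4,0,0,1,0],
    [0.4,0,0,0.8,0],
    [0.4,0,0,0.4,0],
    [0.4,0,0,0.25,0],
    [0.4,0,0,0.15,0],
    [0.4,0,0,0.1,0],
    [0.4,0,0,0.08,0]
  ]
}}

```text
t: 14.93
eef_pos: [484.2, -22.3, 22.9]
orientation: [3.142, 0.0, -3.049]
ft_force: [-0.2, -0.4, -2.2]
grip_width: 0.582
finger_force: 31.9
```

{"fn": "step_arm", "kwargs": {
  "series": [
    [0.4,0,0,0,0],
    [0.7,0,0,0,0],
    [0.8,0,0,0,0],
    [1,0,0,0,0],
    [1,0,0,0,0],
    [1,0,0,0,0],
    [1,0,0,0,0],
    [1,0,0,-1,0],
    [1,0,0,-2.5,0],
    [1,0,0,-3.5,0]
  ]
}}

```text
t: 15.77
eef_pos: [482.1, -22.7, 92.2]
orientation: [-3.14, -0.005, -3.049]
ft_force: [-0.1, 0.8, -0.3]
grip_width: 1.003
finger_force: 0.0
```

{"fn": "step_arm", "kwargs": {
  "series": [
    [1,0,-0.6,-0.5,0],
    [1,0.15,-1.5,0,0],
    [1,0.2,-2,0,0],
    [1,0.2,-2.2,0,0],
    [1,0.2,-2,0,0],
    [1,0.2,-1.5,0.5,0],
    [1,0.1,-0.8,1,0],
    [1,0,-0.3,1,0],
    [1,0,0,0.8,0],
    [1,0,0,0.2,0]
  ]
}}

```text
t: 16.6
eef_pos: [482.8, -131.1, 61.4]
orientation: [3.141, -0.002, -3.049]
ft_force: [-0.6, 0.2, -0.5]
grip_width: 1.0
finger_force: 0.0
```

{"fn": "step_arm", "kwargs": {
  "series": [
    [1,0,0,0.5,0],
    [1,0,0,0.8,0],
    [1,0,0,1,0],
    [1,0,0,1,0],
    [1,0,0,0.5,0],
    [1,0,0,0.2,0],
    [0.4,0,0,0,0],
    [0.4,0,0,0,0],
    [0.4,0,0,0,0],
    [0.4,0,0,0,0]
  ]
}}

```text
t: 17.43
eef_pos: [484.0, -132.0, 23.2]
orientation: [-3.141, 0.001, -3.049]
ft_force: [0.2, -1.3, 2.0]
grip_width: 0.582
finger_force: 32.2
```

{"fn": "step_arm", "kwargs": {
  "series": [
    [0.4,0,0,0,0],
    [0.4,0,0,0,0],
    [0.4,0,0,0,0],
    [0.4,0,0,0,0],
    [0.4,0,0,0,0],
    [0.4,0,0,-0.3,0],
    [0.4,0,0,-0.7,0],
    [0.4,0,0,-1,0],
    [0.4,0,0,-1.2,0],
    [0.4,0,0,-1,0]
  ]
}}

```text
t: 18.27
eef_pos: [483.8, -131.8, 66.2]
orientation: [-3.141, 0.001, -3.049]
ft_force: [0.4, 0.6, -2.7]
grip_width: 0.581
finger_force: 31.7
```

{"fn": "step_arm", "kwargs": {
  "series": [
    [0.4,0,0,-0.6,0],
    [0.4,0,0,-0.2,0],
    [0.4,0,0,0,0],
    [0.4,0,0,0,0],
    [0.4,-0.5,0,0,0],
    [0.4,-1,0,0,0],
    [0.4,-1.5,0,0,0],
    [0.4,-2,0,0,0],
    [0.4,-2.2,0,0,0],
    [0.4,-1.3,0,0,0]
  ]
}}

```text
t: 19.1
eef_pos: [571.0, -122.9, 72.1]
orientation: [-3.141, 0.001, -3.047]
ft_force: [-0.5, 0.5, -2.2]
grip_width: 0.578
finger_force: 31.8
```

```bash
python3 -c "
from h import *
feel();feel()"
```

```text
19.35 [ 567.7 -124.1   72. ] [-1.7999e+02 -9.0000e-02 -1.7471e+02] tool-frame M [ 0.0023 -0.0342 -0.0099] sd [0.0594 0.0726 0.0126] F [0.13 0.19 2.42] 0.585 31.87661737203598
My [-0.039 -0.189 -0.006  0.029 -0.016  0.016]
19.65 [ 567.9 -124.    72.9] [ 1.7999e+02  1.0000e-02 -1.7471e+02] tool-frame M [-0.0124  0.0145 -0.032 ] sd [0.0191 0.0175 0.0237] F [0.2  0.08 2.88] 0.583 31.87606506049633
My [ 0.02   0.049  0.009  0.014  0.001 -0.006]
```

{"fn": "step_arm", "kwargs": {
  "series": [
    [0.4,0.5,0,0,0],
    [0.4,1,0,0,0],
    [0.4,1.5,0,0,0],
    [0.4,2,0,0,0],
    [0.4,2.2,0,0,0],
    [0.4,1.3,0,0,0],
    [0.4,0,0,0,0],
    [0.4,0,0,0,0],
    [0.4,0,0,0,0],
    [0.4,0,0,0,0]
  ]
}}

```text
t: 20.53
eef_pos: [484.2, -131.7, 72.9]
orientation: [-3.141, 0.001, -3.049]
ft_force: [-0.4, -0.3, -2.4]
grip_width: 0.581
finger_force: 31.9
```

```bash
python3 -c "
from h import *
feel()"
```

```text
20.78 [ 483.7 -131.8   72.6] [-1.7998e+02 -2.0000e-02 -1.7469e+02] tool-frame M [-0.004   0.0052 -0.001 ] sd [0.035  0.025  0.0282] F [-0.17  0.25  2.88] 0.583 31.924048215150833
My [-0.041  0.013  0.033  0.02  -0.014  0.021]
```

All three gave only a weak result, so the shake was too soft to carry the ball to an end. I'm repeating on C with an asymmetric rock: slow start and firm stop, then firm start and slow stop. That drives a ball to one end, and the mirror image drives it to the other.

{"fn": "step_arm", "kwargs": {
  "series": [
    [0.4,-0.6,0,0,0],
    [0.4,-1.2,0,0,0],
    [0.4,-1.8,0,0,0],
    [0.4,-2.4,0,0,0],
    [0.4,-3,0,0,0],
    [0.4,-3,0,0,0],
    [0.4,0,0,0,0],
    [0.4,0,0,0,0],
    [0.4,0,0,0,0],
    [0.4,0,0,0,0]
  ]
}}

```text
t: 21.67
eef_pos: [602.3, -121.1, 72.5]
orientation: [3.142, -0.001, -3.05]
ft_force: [-0.3, -0.1, -2.2]
grip_width: 0.582
finger_force: 32.2
```

{"fn": "step_arm", "kwargs": {
  "series": [
    [0.4,3,0,0,0],
    [0.4,3,0,0,0],
    [0.4,2.4,0,0,0],
    [0.4,1.8,0,0,0],
    [0.4,1.2,0,0,0],
    [0.4,0.6,0,0,0],
    [0.4,0,0,0,0],
    [0.4,0,0,0,0],
    [0.4,0,0,0,0],
    [0.4,0,0,0,0]
  ]
}}

```text
t: 22.5
eef_pos: [484.4, -131.7, 72.9]
orientation: [-3.141, 0.0, -3.049]
ft_force: [0.9, 0.3, -2.4]
grip_width: 0.577
finger_force: 33.8
```

```bash
sed -i 's/range(6)/range(10)/' h.py; python3 -c "
from h import *
feel()"
```

```text
22.95 [ 483.6 -131.8   72.7] [-1.7999e+02 -1.0000e-02 -1.7470e+02] tool-frame M [ 0.0012 -0.0477 -0.0057] sd [0.0284 0.0291 0.0239] F [-0.13 -0.05  3.27] 0.58 33.77323731780052
My [-0.038 -0.02  -0.02  -0.047 -0.03  -0.104 -0.066 -0.036 -0.095 -0.021]
```

{"fn": "step_arm", "kwargs": {
  "series": [
    [0.4,-3,0,0,0],
    [0.4,-3,0,0,0],
    [0.4,-2.4,0,0,0],
    [0.4,-1.8,0,0,0],
    [0.4,-1.2,0,0,0],
    [0.4,-0.6,0,0,0],
    [0.4,0,0,0,0],
    [0.4,0,0,0,0],
    [0.4,0,0,0,0],
    [0.4,0,0,0,0]
  ]
}}

```text
t: 23.83
eef_pos: [602.2, -120.9, 72.8]
orientation: [3.141, -0.0, -3.05]
ft_force: [0.2, 0.9, -2.4]
grip_width: 0.577
finger_force: 33.8
```

{"fn": "step_arm", "kwargs": {
  "series": [
    [0.4,0.6,0,0,0],
    [0.4,1.2,0,0,0],
    [0.4,1.8,0,0,0],
    [0.4,2.4,0,0,0],
    [0.4,3,0,0,0],
    [0.4,3,0,0,0],
    [0.4,0,0,0,0],
    [0.4,0,0,0,0],
    [0.4,0,0,0,0],
    [0.4,0,0,0,0]
  ]
}}

```text
t: 24.67
eef_pos: [484.3, -131.6, 73.1]
orientation: [-3.141, 0.001, -3.049]
ft_force: [-0.4, 0.2, -2.5]
grip_width: 0.581
finger_force: 33.8
```

```bash
python3 -c "
from h import *
feel()"
```

```text
25.12 [ 483.6 -131.9   72.6] [-1.7999e+02 -2.0000e-02 -1.7470e+02] tool-frame M [ 0.0025 -0.0328  0.0016] sd [0.0456 0.0268 0.0342] F [-0.07  0.2   2.93] 0.578 33.77909928560257
My [-0.04  -0.014 -0.043 -0.052 -0.048 -0.007 -0.024  0.011 -0.09  -0.021]
```

C's balance has shifted by about −0.045 N m. I want to see it flip the other way to rule out a slip in the grip.

{"fn": "step_arm", "kwargs": {
  "series": [
    [0.4,-0.4,0,0,0],
    [0.4,-0.8,0,0,0],
    [0.4,-1.2,0,0,0],
    [0.4,-1.6,0,0,0],
    [0.4,-2,0,0,0],
    [0.4,-2.4,0,0,0],
    [0.4,-2.6,0,0,0],
    [0.4,-1,0,0,0],
    [0.4,0,0,0,0],
    [0.4,0,0,0,0]
  ]
}}

```text
t: 26.0
eef_pos: [603.0, -120.8, 72.1]
orientation: [-3.141, -0.001, -3.049]
ft_force: [-0.4, -0.8, -2.6]
grip_width: 0.579
finger_force: 33.8
```

```bash
python3 -c "
from h import *
feel()
shot('w2')"
```

```text
26.45 [ 602.9 -120.6   72.9] [ 1.7999e+02  1.0000e-02 -1.7470e+02] tool-frame M [-0.0041  0.0174 -0.0203] sd [0.026  0.0166 0.0305] F [ 0.28 -0.1   2.88] 0.585 33.77336606383324
My [ 0.009  0.004  0.01   0.046  0.014  0.021  0.049  0.019  0.002 -0.001]
```

View pics/w2.png

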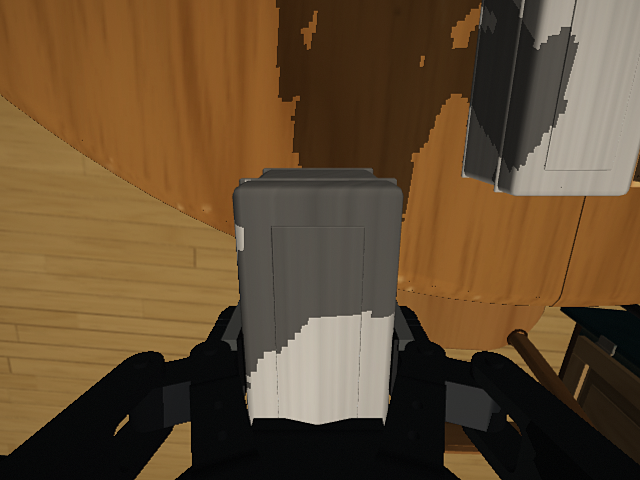

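The picture shows the tin level and square in the grip, top at (234–402, 180–420), and the moment has moved to +0.017. The mirrored return should move it back.

{"fn": "step_arm", "kwargs": {
  "series": [
    [0.4,0.4,0,0,0],
    [0.4,0.8,0,0,0],
    [0.4,1.2,0,0,0],
    [0.4,1.6,0,0,0],
    [0.4,2,0,0,0],
    [0.4,2.4,0,0,0],
    [0.4,2.6,0,0,0],
    [0.4,1,0,0,0],
    [0.4,0,0,0,0],
    [0.4,0,0,0,0]
  ]
}}

```text
t: 27.38
eef_pos: [483.6, -131.5, 73.1]
orientation: [3.141, 0.001, -3.049]
ft_force: [0.9, 0.7, -1.4]
grip_width: 0.58
finger_force: 33.8
```

```bash
python3 -c "
from h import *
feel()"
```

```text
27.83 [ 483.8 -131.8   72.6] [-1.7998e+02 -1.0000e-02 -1.7469e+02] tool-frame M [-0.0101 -0.0259  0.0148] sd [0.0259 0.0398 0.0273] F [-0.19  0.21  2.66] 0.581 33.76603379845619
My [-0.034  0.008 -0.099  0.032 -0.003  0.005 -0.011 -0.065 -0.076 -0.017]
```

{"fn": "step_arm", "kwargs": {
  "series": [
    [0.4,-0.4,0,0,0],
    [0.4,-0.8,0,0,0],
    [0.4,-1.3,0,0,0],
    [0.4,-1.8,0,0,0],
    [0.4,-2.3,0,0,0],
    [0.4,-2.8,0,0,0],
    [0.4,-3.2,0,0,0],
    [0.4,-1.9,0,0,0],
    [0.4,-0.7,0,0,0],
    [0.4,0,0,0,0]
  ]
}}

```text
t: 28.72
eef_pos: [636.6, -117.1, 71.9]
orientation: [-3.141, -0.0, -3.047]
ft_force: [-1.1, 0.3, -3.4]
grip_width: 0.575
finger_force: 33.8
```

```bash
python3 -c "
from h import *
feel()"
```

```text
29.17 [ 634.6 -117.7   73. ] [ 1.7998e+02  1.0000e-02 -1.7471e+02] tool-frame M [ 0.0061  0.0458 -0.009 ] sd [0.0381 0.0218 0.021 ] F [ 0.28 -0.02  3.02] 0.58 33.76731991767883
My [0.011 0.028 0.051 0.034 0.034 0.069 0.071 0.021 0.074 0.064]
```

{"fn": "step_arm", "kwargs": {
  "series": [
    [0.4,0.4,0,0,0],
    [0.4,0.8,0,0,0],
    [0.4,1.3,0,0,0],
    [0.4,1.8,0,0,0],
    [0.4,2.3,0,0,0],
    [0.4,2.8,0,0,0],
    [0.4,3.2,0,0,0],
    [0.4,1.9,0,0,0],
    [0.4,0.7,0,0,0],
    [0.4,0,0,0,0]
  ]
}}

```text
t: 30.05
eef_pos: [481.6, -131.9, 72.8]
orientation: [3.14, -0.0, -3.05]
ft_force: [-0.1, 0.8, -3.1]
grip_width: 0.581
finger_force: 33.8
```

```bash
python3 -c "
from h import *
feel()"
```

```text
30.5 [ 483.9 -131.8   72.6] [-1.7997e+02 -1.0000e-02 -1.7469e+02] tool-frame M [-0.     -0.0214  0.0016] sd [0.0235 0.0306 0.0292] F [-0.2   0.01  2.84] 0.583 33.76691669225693
My [-0.02  -0.047 -0.045  0.015 -0.012  0.014 -0.067  0.019 -0.008 -0.061]
```

The moment is +0.046 at one end and about −0.02 to −0.05 at the other, so tin C has the ball. I'm carrying it over B's top to hover just beyond the caddy.

{"fn": "step_arm", "kwargs": {
  "series": [
    [0.4,0,0,-0.8,0],
    [0.4,0,0.3,-1.5,0],
    [0.4,0,0.8,-1.5,0],
    [0.4,-0.6,1.4,-0.7,0],
    [0.4,-0.6,2,0,0],
    [0.4,-0.6,2.4,0,0],
    [0.4,-0.6,2.6,0,0],
    [0.4,-0.6,2.6,0,0],
    [0.4,-0.6,2.6,0,0],
    [0.4,-0.6,2.4,0,0]
  ]
}}

```text
t: 31.38
eef_pos: [509.8, 43.9, 118.4]
orientation: [3.141, 0.001, -3.049]
ft_force: [-0.0, 0.4, -3.2]
grip_width: 0.583
finger_force: 33.9
```

{"fn": "step_arm", "kwargs": {
  "series": [
    [0.4,-0.8,1.8,0,0],
    [0.4,-0.7,1.3,0,0],
    [0.4,-0.5,0.8,0,0],
    [0.4,-0.3,0.5,0,0],
    [0.4,-0.1,0.2,0,0],
    [0.4,0,0,0,0],
    [0.4,0,0,0,0],
    [0.4,0,0,0,0],
    [0.4,0,0,0,0],
    [0.4,0,0,0,0]
  ]
}}

```text
t: 32.22
eef_pos: [529.2, 89.8, 117.8]
orientation: [3.142, -0.0, -3.05]
ft_force: [0.2, 0.2, -3.5]
grip_width: 0.58
finger_force: 33.8
```

```bash
python3 -c "
from h import *
s=shot('w3');print(s['eef_pos'],np.degrees(s['orientation']))"
```

```text
[529.1502598   89.82644618 117.78504277] [ 1.79997311e+02 -1.07922041e-03 -1.74746261e+02]
```

View pics/w3.png

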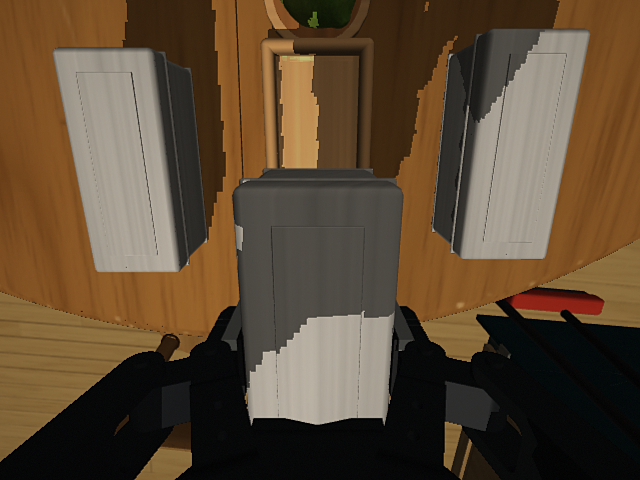

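The tin sits level in the grip with its lid's near edge at row 180, and the caddy is ahead at (262–373, 38–180). An enlarged crop gives the exact edges.

Run:
```python
import cv2,numpy as np
a=cv2.imread("pics/w3.png")[30:200,225:415]
a=np.clip(a.astype(float)*1.5,0,255).astype('uint8')
cv2.imwrite("pics/crop3.png",cv2.resize(a,None,fx=3.5,fy=3.5,interpolation=cv2.INTER_CUBIC)[:598])
```

```text
(no output)
```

View pics/crop3.png

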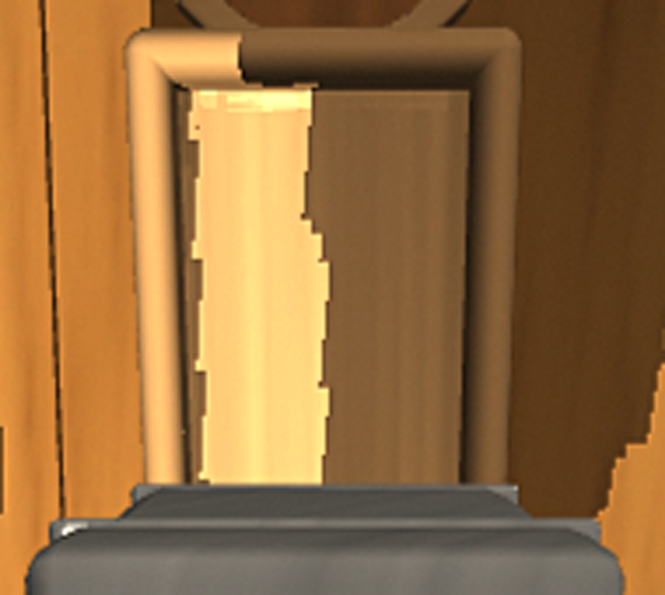

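Run:
```python
from h import *
T=np.load('pics/w3.npy'); p=np.array([529.15,89.83,0]); a=np.radians(5.25)
R=np.array([[np.cos(a),np.sin(a)],[-np.sin(a),np.cos(a)]])
def loc(c,z):
    uv=(np.array(c)+.5)/3.5-.5+[225,30]
    return ((ray('wrist',uv,z,T)-p)[:,:2]@R.T).round(1)
print('outer L/R near, L/R far',loc([(128,60),(520,60),(147,480),(508,480)],14).tolist())
print('ridge(z20) mid L/R',loc([(151,60),(495,60),(164,480),(486,480)],20).tolist())
print('near end outer, ridge',loc([(324,29)],15).tolist(),loc([(324,55)],20).tolist())
print('tin bottom edge',loc([(133,487),(517,487)],94.6).tolist())
print('tin lid lower edge',loc([(52,521),(600,521)],94.6+45).tolist(),'top',loc([(28,560),(622,560)],94.6+62).tolist())
```

```text
outer L/R near, L/R far [[-124.6, -34.0], [-124.6, 34.6], [-52.2, -33.6], [-52.3, 35.7]]
ridge(z20) mid L/R [[-123.4, -29.2], [-123.4, 29.5], [-52.8, -29.6], [-52.9, 30.7]]
near end outer, ridge [[-129.2, 0.3]] [[-124.2, 0.3]]
tin bottom edge [[-59.4, -24.4], [-59.4, 25.3]]
tin lid lower edge [[-61.0, -25.5], [-61.0, 26.6]] top [[-60.0, -24.1], [-60.0, 24.9]]
```

{"fn": "step_arm", "kwargs": {
  "series": [
    [0.4,0.3,0.02,0,0],
    [0.4,0.7,0,0,0],
    [0.4,1,0,0,0],
    [0.4,1.1,0,0,0],
    [0.4,1,0,0,0],
    [0.4,0.8,0,0,0],
    [0.4,0.55,0,0,0],
    [0.4,0.3,0,0,0],
    [0.4,0.15,0,0,0],
    [0.4,0.05,0,0,0]
  ]
}}

```text
t: 33.1
eef_pos: [470.0, 85.2, 117.9]
orientation: [3.141, 0.0, -3.049]
ft_force: [-0.1, -0.1, -3.1]
grip_width: 0.58
finger_force: 33.8
```

{"fn": "step_arm", "kwargs": {
  "series": [
    [0.4,0,0,0.3,0],
    [0.4,0,0,0.8,0],
    [0.4,0,0,1.1,0],
    [0.4,0,0,1.2,0],
    [0.4,0,0,1.1,0],
    [0.4,0,0,0.9,0],
    [0.4,0,0,0.7,0],
    [0.4,0,0,0.4,0],
    [0.4,0,0,0.3,0],
    [0.4,0,0,0.1,0]
  ]
}}

```text
t: 33.93
eef_pos: [469.9, 85.0, 48.4]
orientation: [-3.141, -0.0, -3.049]
ft_force: [-0.1, -0.7, -3.2]
grip_width: 0.584
finger_force: 33.8
```

{"fn": "step_arm", "kwargs": {
  "series": [
    [0.4,0,0,0.1,0],
    [0.4,0,0,0.1,0],
    [0.4,0,0,0.1,0],
    [0.4,0,0,0.1,0],
    [0.4,0,0,0.1,0],
    [0.4,0,0,0.1,0],
    [0.4,0,0,0,0],
    [0.4,0,0,0,0],
    [0.4,0,0,0,0],
    [0.4,0,0,0,0]
  ]
}}

```text
t: 34.77
eef_pos: [470.0, 85.1, 42.8]
orientation: [-3.142, 0.0, -3.049]
ft_force: [0.8, -0.8, -3.1]
grip_width: 0.581
finger_force: 33.8
```

{"fn": "step_arm", "kwargs": {
  "series": [
    [0.4,0,0,0.1,0],
    [0.4,0,0,0.1,0],
    [0.4,0,0,0.1,0],
    [0.4,0,0,0.1,0],
    [0.4,0,0,0.1,0],
    [0.4,0,0,0.1,0],
    [0.4,0,0,0.1,0],
    [0.4,0,0,0,0],
    [0.4,0,0,0,0],
    [0.4,0,0,0,0]
  ]
}}

```text
t: 35.6
eef_pos: [470.0, 85.1, 35.8]
orientation: [-3.142, 0.0, -3.049]
ft_force: [0.2, 0.1, -2.6]
grip_width: 0.578
finger_force: 33.8
```

Already about 7 mm into the bay with no contact. Settling slowly now.

{"fn": "step_arm", "kwargs": {
  "series": [
    [0.4,0,0,0.07,0],
    [0.4,0,0,0.07,0],
    [0.4,0,0,0.07,0],
    [0.4,0,0,0.07,0],
    [0.4,0,0,0.07,0],
    [0.4,0,0,0.06,0],
    [0.4,0,0,0.06,0],
    [0.4,0,0,0.06,0],
    [0.4,0,0,0.06,0],
    [0.4,0,0,0,0]
  ]
}}

```text
t: 36.43
eef_pos: [469.9, 85.1, 29.7]
orientation: [-3.142, -0.0, -3.049]
ft_force: [0.4, -0.4, -2.5]
grip_width: 0.581
finger_force: 33.8
```

{"fn": "step_arm", "kwargs": {
  "series": [
    [0.4,0,0,0.03,0],
    [0.4,0,0,0.03,0],
    [0.4,0,0,0.03,0],
    [0.4,0,0,0.03,0],
    [0.4,0,0,0,0],
    [0.4,0,0,0,0],
    [0.4,0,0,0,0],
    [0.4,0,0,0,0],
    [0.4,0,0,0,0],
    [0.4,0,0,0,0]
  ]
}}

```text
t: 37.27
eef_pos: [470.0, 85.1, 29.2]
orientation: [3.141, -0.0, -3.049]
ft_force: [-5.0, -0.3, 9.0]
grip_width: 0.583
finger_force: 35.2
```

Floor contact is at the expected height (29.2). Release and rise.

{"fn": "step_arm", "kwargs": {
  "series": [
    [0.6,0,0,0,0],
    [0.7,0,0,0,0],
    [0.8,0,0,0,0],
    [0.9,0,0,0,0],
    [1,0,0,0,0],
    [1,0,0,0,0],
    [1,0,0,0,0],
    [1,0,0,-0.5,0],
    [1,0,0,-1.5,0],
    [1,0,0,-2.5,0]
  ]
}}

```text
t: 38.1
eef_pos: [468.4, 84.5, 72.7]
orientation: [-3.14, -0.004, -3.049]
ft_force: [0.2, 0.4, -0.4]
grip_width: 0.997
finger_force: 0.0
```

{"fn": "step_arm", "kwargs": {
  "series": [
    [1,0,0,-3,0],
    [1,0,0,-3,0],
    [1,0,0,-3,0],
    [1,0,0,-3,0],
    [1,0,0,-3,0],
    [1,0,0,-2,0],
    [1,0,0,-1,0],
    [1,0,0,0,0],
    [1,0,0,0,0],
    [1,0,0,0,0]
  ]
}}

```text
t: 38.93
eef_pos: [469.2, 84.9, 252.1]
orientation: [-3.141, -0.002, -3.049]
ft_force: [-0.6, 0.0, 0.0]
grip_width: 0.998
finger_force: 0.0
```

```bash
python3 -c "
from h import *
s=shot('w4');print(s['eef_pos'],s['t'])"
```

```text
[469.23573042  84.86684557 252.07086736] 38.9333
```

View pics/w4.png

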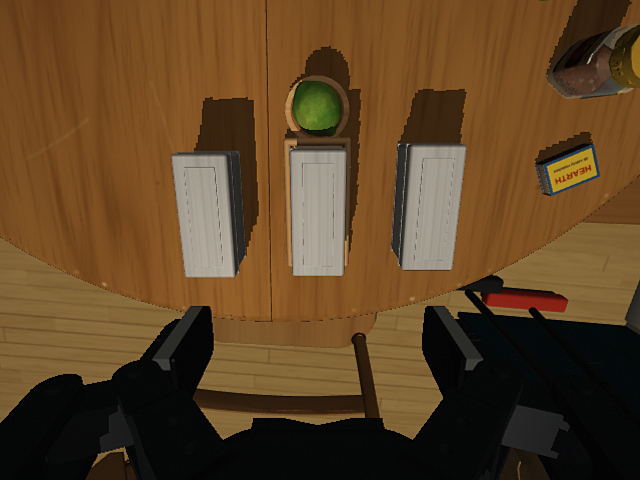

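The tin sits in the bay with its top at (290–346, 149–276), and A and B stand on either side. Checking the positions.

Run:
```python
from h import *
T=np.load('pics/w4.npy')
for n,q,z in(('A',[(452,269),(401,268),(404,145),(466,145)],62),('B',[(237,276),(187,277),(172,154),(229,153)],62),('C',[(344,275),(293,275),(290,149),(346,149)],68)):
    print(n,*rect(ray('wrist',q,z,T)))
```

```text
A [455.3 191.   62. ] 118.3 53.0 6.81 4.75
B [482.9 -19.   62. ] 119.4 50.7 5.31 6.43
C [468.9  86.1  68. ] 119.5 49.6 5.59 5.33
```

Run:
```python
from h import *
a=cv2.imread('pics/top0.png'); b=r.capture('top')[:,:,::-1].copy(); cv2.imwrite('pics/top1.png',b)
for n,(x0,y0,x1,y1) in dict(A=(226,192,262,255),B=(326,180,360,245)).items():
    t=cv2.resize(a[y0:y1,x0:x1],None,fx=4,fy=4); w=cv2.resize(b[y0-10:y1+10,x0-10:x1+10],None,fx=4,fy=4)
    m=cv2.minMaxLoc(cv2.matchTemplate(w,t,cv2.TM_CCOEFF_NORMED)); print(n,m[1],'shift px',(np.array(m[3])-40)/4)
```

```text
A 0.002300232881680131 shift px [ 3.5  -6.25]
B 0.862672746181488 shift px [0. 0.]
```

B shows no shift from its starting place, A is within the measurement error (hidden by the arm in this view), and the ball tin is home. Handing in.

```bash
python3 -c "
from plant import r
print(r.close_job())"
```

```text
the job is handed in; nothing more can be done
None
```

I rocked all three tins, and the right-hand one (C, lowest y) holds the ball; it is now fully home in the caddy bay. The other two are back where they stood to within about 1–2 mm, and the job was handed in at about 39 s of the allowed 72 s.

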